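# Set the brake screw of a sculptor's banding wheel

## Task

Set the brake of the sculptor's wheel: turn the T-headed brake screw clockwise (seen from above) until it just bottoms, stopping as soon as you feel it come up solid so that you do not force its seat round, then back it off a quarter of a turn (90 degrees) and let go. Leave the things standing around the wheel where they are.

Things in the scene. Friction and masses are not known exactly. Their poses are not given: they have to be found in the camera images.
- stand: The wheel's cast stand, fixed to the table. Origin on the table top under the screw's axis; x points level from the screw to the wheel's centre, 170 mm away; z up. Wheel: aluminium disc 200 mm across, top at 62 mm; on it a 120 x 85 mm wooden board with thin pins, the tallest reaching 105 mm. The screw stands on a grey boss 44 mm across (68 at the foot), 70 mm high, capped by a brass seat 36 mm across.
- screw: The upright steel brake screw with a T-shaped head. Origin on its axis, 75 mm above the table; z up, x along the T-bar. The bar is 48 mm long (x), 10 thick (y), 26 high, from 91 to 117 mm above the table, on a 9 mm stem; a 20 mm round collar reaches up to 80 mm. It only turns, clockwise from above to tighten, needs about 0.08 N m either way and stays where it is left.
- screw_grip (a point): Middle of the T-bar, on the screw's axis, 104 mm above the table; axes as the screw's. At the start the screw is 0.8 to 2.2 rad short of bottoming; where it bottoms differs each time, cannot be seen and must be felt: the torque climbs at once. Above about 0.40 N m the brass seat is forced round with the screw: more than about 14 degrees of that spoils the job. It can be backed off 2 rad or more.
- figure: Bystander: a loose small fired-clay head on a 60 x 60 mm wooden base, 89 mm high. Origin at the centre of its underside. Leave it alone.
- jar: Bystander: a loose glass jar with a steel lid, 60 mm across and 85 mm high. Origin at the centre of its underside. Leave it alone.
- rib: Bystander: a loose flat wooden modelling rib, 110 x 30 x 7 mm (long side along x), lying on the table. Origin at the centre of its underside. Leave it alone.

How it is judged:
By the outcome, as a careful person would: the job done as asked, in the order asked, and still so for the second after the job is handed in, with the robot touching nothing.
It also fails if it takes over 72 s, if anything falls off the work surface, if the arm or the gripper's body presses on something with over 40 N, if the wrist force passes 120 N, or if a joint passes its speed limit or range.

## Robot

A 7-joint arm with a two-finger parallel gripper is mounted at the origin on the work surface. World frame = base frame: x ahead of the robot, y to its left, z up, the work surface at z = 0. Lengths are in m, angles in rad, forces in N, time in s.
With the tool pointing down it reaches from about 0.425 to 0.925 m from the base axis. Payload 6.8 kg.
Tool frame: the origin (TCP) lies on the front face of the gripper's body, between the roots of the fingers; the fingertips stand 73 mm ahead of it and the grasp point (between the pads) lies 54 mm ahead of it (env.nose_length is the distance from the TCP to the fingertips, in m); z points along the fingers, y is the direction in which the jaws open and shut (so a half turn about z gives the same grasp; the last joint's range is limited). The gripper opens to 85 mm and grips with 20 to 120 N. Pads are 22 mm wide; open, the fingers measure 114 mm over their backs; the gripper's body (76 mm by 85 mm) begins 54 mm behind the grasp point. The pads swing forward as they close: fully open they stand 13 mm farther back than shut.
Start: joints at [-1.369, 0.477, 0.022, 1.555, -0.011, 1.109, -0.083], TCP at [0.206, 0.643, 0.304] pointing down, gripper open.
Joint ranges: [-2.96, 2.96], [-0.34, 2.1], [-1.41, 1.46], [0.24, 2.44], [-1.37, 4.51], [0.17, 1.92], [-2.96, 2.96]. Speed limits (rad/s): [2.39, 2.39, 3.14, 3.14, 3.14, 3.14, 3.14].

## Interface

Orientations are given as a unit quaternion [w, x, y, z].
In Python, from cell import env, kin, camera, calibration, job gives the robot as it stands. The module is installed in compiled form; this text tells all that it offers. Calls block until the motion is done:
- env.reach(position, orientation): joint-space move of the TCP to a pose.
- env.movel(position, velocity=0.15, rot=None, stop_force=None): straight line of the TCP; rot=None keeps the orientation; velocity is the mean speed in m/s. With stop_force (N) it stops when the force on the tool has changed by that much, and returns True; else False.
- env.goto_joints(angles): joint-space move.
- env.grip(opening, f_grip=None): finger opening in m; f_grip is the grip in N (None keeps the last); returns when the fingers have stopped.
- env.dwell(seconds).
- kin.inverse_kinematics(position, orientation): joint angles nearest the present ones, or None.
- env.get_state(): the state.
- camera(name): name is "scene" or "top"; returns (picture, depth): 420x560x3 uint8, blue, green, red; 420x560 float32, m along the optical axis (not along the pixel's ray), 0 where there is no reading.
- calibration(name): a dict with "fx", "fy", "cx", "cy" (pixels), "k1" (the pictures are not rectified: a ray, as slopes to the right and down, at radius r is drawn at 1 + k1 r^2 times it, then the intrinsics apply), "rvec" (rotation vector, rad) and "tvec" (3), from world to camera coordinates, as OpenCV has them. Camera axes: x right, y down, z forward; pixel columns grow to the right and rows downward; lengths in m; the calibration is good to about 2 mm. A picture is of the moment at which its call begins. calibration takes no time and is no camera call.
A pose or a line that the arm cannot do raises env.PlanningError and nothing moves.
- job.job_done(): hands the job in, once; it reports no verdict.
The state is a dict: "time": time; "qpos": joint angles; "joint_velocities": joint speeds; "joint_torque": joint torques, N m; "tcp_pos": TCP position; "orientation": TCP orientation; "force": force on the tool from outside, world axes, zero at the start; "torque": the same for the moment, N m; "opening": finger opening in m.
Only numpy, scipy, OpenCV 4.12 (cv2) and the standard library are available. Lean on these libraries where they do the work, as an engineer would, in place of code of your own. Each camera call takes 0.05 s, during which the arm holds its last target. There are 200 camera calls.

## Working session

There is one attempt and no reset: what is moved stays moved. The work goes in short steps, each a Python script; the robot and the scene stay as the last script left them, time stands still between calls to the robot, and variables do not carry over. Pictures are saved under pics/ and viewed, about 8 in all and at most 12, crops included, and the job is handed in when it is done.

```bash
mkdir -p pics; python3 - <<'E'
from cell import env,kin,camera,calibration,job
import cv2,numpy as np
for n in("scene","top"):
    p,d=camera(n);cv2.imwrite(f"pics/{n}0.png",p);np.save(f"pics/{n}0.npy",d);print(n,calibration(n))
s=env.get_state();print(s)
E
```

```text
scene {'fx': 469.7232298913764, 'fy': 469.7232298913764, 'cx': 272.51842572499186, 'cy': 207.7982627205868, 'k1': -0.09805363991912563, 'rvec': array([ 1.71343068,  1.47355017, -0.77939462]), 'tvec': array([-0.11426769, -0.24595451,  1.58970218])}
top {'fx': 512.8655020638307, 'fy': 512.8655020638307, 'cx': 280.23239704351965, 'cy': 204.27597830039488, 'k1': 0.008064284798710223, 'rvec': array([ 2.19446395, -2.19255539,  0.08347005]), 'tvec': array([0.00972257, 0.61012267, 1.39717779])}
{'time': 0.1, 'qpos': array([-1.3691149 ,  0.4777012 ,  0.02233565,  1.55632515, -0.01153039,
        1.10927576, -0.08310025]), 'joint_velocities': array([-0.00026419, -0.00211684, -0.00036055, -0.00205921, -0.0007419 ,
       -0.00108096,  0.00091633]), 'joint_torque': array([ 5.21866328e-03, -5.97759676e+01,  1.61400408e+00, -2.81953883e+01,
        1.28867046e-02,  5.00813607e-03,  4.88600179e-06]), 'tcp_pos': array([0.20564298, 0.64249424, 0.30304516]), 'orientation': array([-8.06285162e-05,  1.54265786e-01,  9.88029069e-01, -7.86889202e-04]), 'force': array([ 0.21529504, -0.20735137,  0.72630253]), 'torque': array([ 0.00113089, -0.03848327, -0.04512593]), 'opening': 0.08554845341786933}
```

View pics/scene0.png

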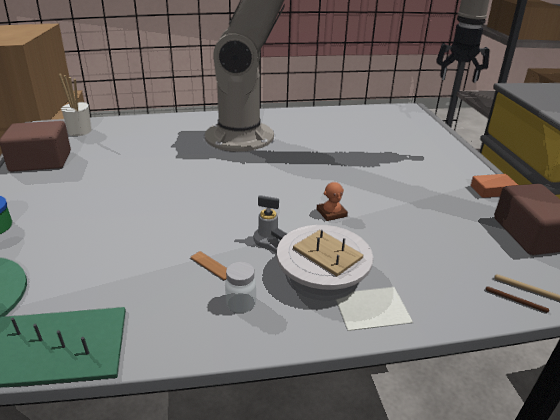

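View pics/top0.png

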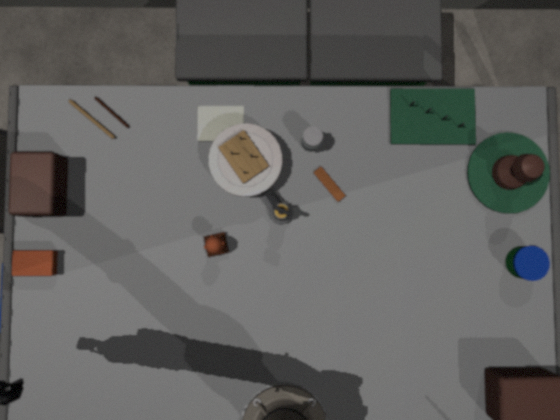

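The scene view shows the T-head at about (268,202) with the boss below it, the wheel at (325,255), the figure at (333,198), the jar at (240,285) and the rib at (210,265). In the top view the screw is at (281,211), the wheel at (246,160), the figure at (215,244), the jar at (312,138) and the rib at (330,184). Next I'll crop in on the bar.

```bash
cat > h.py <<'E'
import cv2,numpy as np
from cell import env,kin,camera,calibration,job
def ray(n,u,v):
    c=calibration(n);x=(u-c['cx'])/c['fx'];y=(v-c['cy'])/c['fy'];a,b=x,y
    for _ in range(20):
        f=1+c['k1']*(a*a+b*b);a,b=x/f,y/f
    R=cv2.Rodrigues(c['rvec'])[0];return -R.T@c['tvec'],R.T@np.array([a,b,1.])
def onz(n,u,v,z):
    o,d=ray(n,u,v);return o+d*(z-o[2])/d[2]
E
python3 - <<'E'
from h import *
a=cv2.imread("pics/scene0.png")[185:250,235:300];b=cv2.imread("pics/top0.png")[180:245,248:313]
f=lambda i:cv2.resize(np.clip(i*1.8,0,255).astype('uint8'),(390,520) if 0 else (390,390),interpolation=cv2.INTER_CUBIC)
cv2.imwrite("pics/c.png",np.hstack([f(a),f(b)]))
print("wheel",onz("top",246,160,.062),"fig",onz("top",215,244,.05),"jar",onz("top",312,138,.085),"rib",onz("top",330,184,.007))
print("screw",onz("top",281,211,.117),"scene",onz("scene",268.5,202,.104))
d=np.load("pics/top0.npy");R=cv2.Rodrigues(calibration("top")['rvec'])[0]
P=[]
for v in range(195,228):
  for u in range(262,300):
    o,r=ray("top",u,v)
    if d[v,u]>0:
        p=o+r*d[v,u]
        if p[2]>.098:P.append(p)
P=np.array(P);print(len(P),P.mean(0),P[:,2].max());m=P.mean(0);w,V=np.linalg.eigh(np.cov(P[:,:2].T));print(np.sqrt(w*12),V[:,1],np.arctan2(V[1,1],V[0,1]))
E
```

```text
wheel [0.72675935 0.10298414 0.062     ] fig [0.50099644 0.18576408 0.05      ] jar [ 0.78259271 -0.07343396  0.085     ] rib [ 0.66797494 -0.12911323  0.007     ]
screw [0.58644995 0.00932868 0.117     ] scene [0.59163279 0.01011299 0.104     ]
77 [0.58892142 0.00877167 0.11515922] 0.12201546839488131
[0.01069582 0.04843107] [0.42928233 0.90317035] 1.127098307446046
```

View pics/c.png

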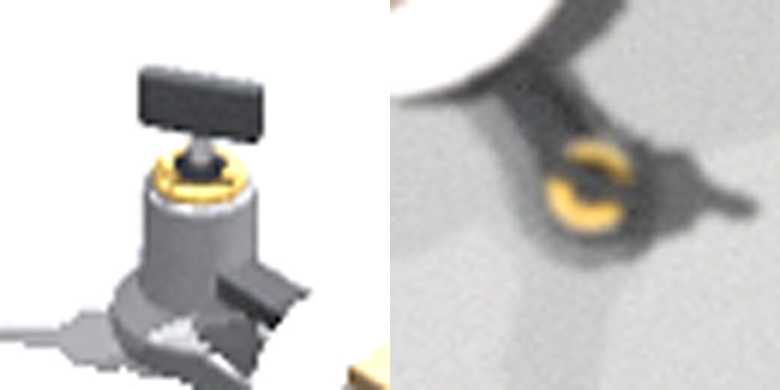

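The depth points in the top view give a bar of 10.7 x 48.4 mm, centred at (0.589, 0.009) and pointing at 1.127 rad. That fits the given sizes, the scene-view ray, and the wheel centre measured 167 mm away. Nothing stands within reach of the fingers. Next I'll plan the wrist headroom and approach.

```bash
cat >> h.py <<'E'
from scipy.spatial.transform import Rotation as Ro
def quat(phi): # jaws (tool y) along phi, z down
    y=np.array([np.cos(phi),np.sin(phi),0]);z=np.array([0,0,-1.])
    return Ro.from_matrix(np.c_[np.cross(y,z),y,z]).as_quat()[[3,0,1,2]]
C=np.array([.589,.009]);BAR=1.127
E
python3 - <<'E'
from h import *
best=None
for phi in(BAR-np.pi/2,BAR+np.pi/2):
    q=kin.inverse_kinematics([*C,.27],quat(phi));print(phi,q)
    if q is not None and q[6]<.5 and (best is None or q[6]>best[0]):best=(q[6],phi)
print(best)
if best:
    env.reach([*C,.27],quat(best[1]));env.dwell(.3)
    s=env.get_state();print(s['time'],s['qpos'],s['tcp_pos'],s['orientation'],s['force'],s['torque'])
E
```

```text
-0.44379632679489656 [-0.64238203  0.43888939  0.69149044  1.83665877 -0.33143638  0.98403709
 -0.25479439]
2.6977963267948963 [-0.28650433  0.37362055  0.2114851   1.81370693 -0.09340717  0.96390664
  2.66195236]
(np.float64(-0.2547943935844487), -0.44379632679489656)
3.025 [-0.64267424  0.43891786  0.69131799  1.83659197 -0.3314301   0.98405626
 -0.25476875] [0.58902043 0.00926851 0.26998817] [-2.28590076e-05  8.45258400e-01  5.34357780e-01  1.29900921e-06] [-0.00488874  0.1849524  -0.50943397] [-0.02114347  0.00329749 -0.03276945]
```

```bash
python3 - <<'E'
from h import *
def st(t):
    s=env.get_state();print(t,round(s['time'],2),s['tcp_pos'].round(4),'F',s['force'].round(2),'T',s['torque'].round(3),'jt7',round(s['joint_torque'][6],3),'op',round(s['opening'],4))
print(env.movel([*C,.160],velocity=.08,stop_force=8));env.dwell(.3);st('down')
env.grip(.03);st('30')
p,d=camera("scene");cv2.imwrite("pics/s1.png",cv2.resize(p[130:270,200:360],(640,560),interpolation=cv2.INTER_CUBIC))
env.grip(.004,f_grip=40);env.dwell(.3);st('grip')
E
```

```text
False
down 4.85 [0.5891 0.0091 0.1602] F [-0.12 -0.31  0.07] T [0.004 0.039 0.038] jt7 -0.0 op 0.0851
30 5.42 [0.589 0.009 0.16 ] F [-0.5  -0.59 -0.2 ] T [ 0.035  0.025 -0.018] jt7 -0.0 op 0.0302
grip 6.08 [0.5888 0.0091 0.16  ] F [-2.66  0.48  4.17] T [0.143 0.469 0.084] jt7 -0.052 op 0.0095
```

View pics/s1.png

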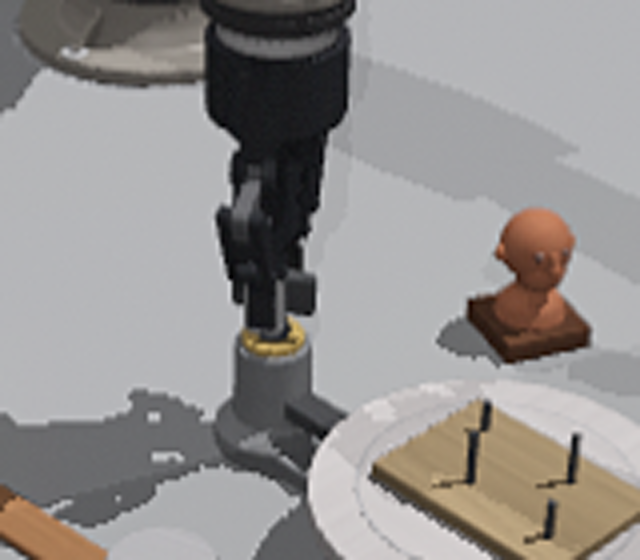

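The fingers straddle the bar at about (270,290) in the crop and close to 9.5 mm, with small side forces. Now I'll turn clockwise in small steps, watching the torque. The first script goes only a short way, to learn the baseline.

```bash
cat >> h.py <<'E'
def yaw(s): 
    m=Ro.from_quat(s['orientation'][[1,2,3,0]]).as_matrix();return np.arctan2(m[1,1],m[0,1])
def show(q7,s):print(round(s['time'],2),'q7c',round(q7,3),'q7',round(s['qpos'][6],4),'yaw',round(yaw(s),4),'Tz',round(s['torque'][2],3),'jt7',round(s['joint_torque'][6],3),'F',s['force'].round(1))
E
python3 - <<'E'
from h import *
q=np.array(env.get_state()['qpos']);np.save('q0.npy',q)
show(q[6],env.get_state())
for i in range(10):
    q[6]+=.02;env.goto_joints(q);show(q[6],env.get_state())
env.dwell(.2);show(q[6],env.get_state())
E
```

```text
6.08 q7c -0.16 q7 -0.16 yaw -0.4438 Tz 0.084 jt7 -0.052 F [-2.7  0.5  4.2]
6.33 q7c -0.14 q7 -0.1401 yaw -0.4239 Tz 0.067 jt7 -0.019 F [-2.4 -0.2  2.9]
6.58 q7c -0.12 q7 -0.1203 yaw -0.404 Tz 0.094 jt7 -0.021 F [-1.5  1.2  2.2]
6.83 q7c -0.1 q7 -0.1003 yaw -0.3841 Tz 0.069 jt7 -0.022 F [-1.7 -0.2  3.5]
7.08 q7c -0.08 q7 -0.0804 yaw -0.364 Tz 0.073 jt7 -0.023 F [-1.5  0.5  4.4]
7.33 q7c -0.06 q7 -0.0604 yaw -0.3441 Tz 0.095 jt7 -0.023 F [-1.9  0.5  3.7]
7.58 q7c -0.04 q7 -0.0404 yaw -0.3241 Tz 0.076 jt7 -0.023 F [-1.8  0.4  3.9]
7.83 q7c -0.02 q7 -0.0203 yaw -0.304 Tz 0.058 jt7 -0.023 F [-1.2  1.   4.1]
8.08 q7c 0.0 q7 -0.0004 yaw -0.2841 Tz 0.105 jt7 -0.023 F [-1.5 -0.   4.4]
8.33 q7c 0.02 q7 0.0196 yaw -0.264 Tz 0.084 jt7 -0.023 F [-2.2  0.8  4.3]
8.58 q7c 0.04 q7 0.0396 yaw -0.2441 Tz 0.087 jt7 -0.023 F [-2.1  0.8  3.2]
8.78 q7c 0.04 q7 0.0398 yaw -0.2439 Tz 0.053 jt7 -0.057 F [-1.2  1.6  3.3]
```

Positive q7 turns counter-clockwise, so I backed the screw off 0.2 rad, which does no harm. I'll reverse. The earliest it can bottom is 0.8 rad clockwise of the start, so I'll go quickly to 0.6 rad and then take fine steps.

```bash
python3 - <<'E'
from h import *
q=np.load('q0.npy');q0=q[6]
q[6]=q0-.1;env.goto_joints(q);show(q[6],env.get_state())
for k in(.25,.4,.55,.6):
    q[6]=q0-k;env.goto_joints(q);s=env.get_state();show(q[6],s)
    if abs(s['torque'][2])>.2:break
for i in range(10):
    q[6]-=.02;env.goto_joints(q);s=env.get_state();show(q[6],s)
    if abs(s['torque'][2])>.2:break
E
```

```text
9.18 q7c -0.26 q7 -0.2565 yaw -0.5404 Tz -0.107 jt7 -0.215 F [-1.9  1.3  2.9]
9.44 q7c -0.41 q7 -0.4043 yaw -0.6883 Tz -0.084 jt7 -0.351 F [-2.   1.4  4.1]
9.71 q7c -0.56 q7 -0.5531 yaw -0.837 Tz -0.087 jt7 -0.335 F [-1.9  0.3  3.5]
9.97 q7c -0.71 q7 -0.7026 yaw -0.9865 Tz -0.087 jt7 -0.328 F [-1.1  0.5  4.3]
10.22 q7c -0.76 q7 -0.755 yaw -1.0389 Tz -0.072 jt7 -0.053 F [-1.1  0.4  3.3]
10.47 q7c -0.78 q7 -0.7778 yaw -1.0617 Tz 0.018 jt7 -0.027 F [-1.6 -0.7  3.3]
10.72 q7c -0.8 q7 -0.7991 yaw -1.0829 Tz -0.064 jt7 0.016 F [-0.3  0.5  4.3]
10.97 q7c -0.82 q7 -0.8194 yaw -1.1034 Tz -0.091 jt7 0.026 F [-1.1 -0.5  3.5]
11.22 q7c -0.84 q7 -0.8396 yaw -1.1234 Tz -0.143 jt7 0.024 F [-1.2 -0.3  3.4]
11.47 q7c -0.86 q7 -0.8596 yaw -1.1435 Tz -0.086 jt7 0.023 F [-1.5 -0.2  3.5]
11.72 q7c -0.88 q7 -0.8796 yaw -1.1636 Tz -0.09 jt7 0.023 F [-0.5  0.4  3.9]
11.97 q7c -0.9 q7 -0.8996 yaw -1.1835 Tz -0.02 jt7 0.023 F [-0.2 -0.5  3.4]
12.22 q7c -0.92 q7 -0.9196 yaw -1.2034 Tz -0.066 jt7 0.023 F [-1.1  0.1  3. ]
12.47 q7c -0.94 q7 -0.9396 yaw -1.2235 Tz -0.145 jt7 0.023 F [-0.2  0.3  3.2]
12.72 q7c -0.96 q7 -0.9596 yaw -1.2435 Tz -0.138 jt7 0.023 F [-0.  -1.   2.7]
```

The torque flips to about -0.08 N m, which is the running drag, with noise of about 0.05. Continuing in fine steps with a confirmed threshold.

```bash
python3 - <<'E'
from h import *
q=np.load('q0.npy');q0=q[6];q[6]=q0-.8
hist=[]
while q[6]>q0-2.35:
    q[6]-=.02;env.goto_joints(q);s=env.get_state();hist.append((q[6],s['torque'][2],s['joint_torque'][6],q[6]-s['qpos'][6]))
    if abs(s['torque'][2])>.19:
        t=[]
        for _ in range(5):
            env.dwell(.03);t.append(env.get_state()['torque'][2])
        print('chk',round(q[6],3),np.round(t,3))
        if abs(np.median(t))>.18:break
show(q[6],env.get_state())
for h in hist[-12:]:print(np.round(h,4))
E
```

```text
chk -1.02 [0.211 0.285 0.256 0.235 0.342]
13.64 q7c -1.02 q7 -1.0195 yaw -1.3032 Tz 0.342 jt7 -0.267 F [-0.9 -0.9  2.7]
[-9.800e-01 -1.035e-01  2.310e-02 -4.000e-04]
[-1.00e+00 -5.97e-02  2.30e-02 -4.00e-04]
[-1.020e+00  2.310e-01 -2.857e-01 -7.000e-04]
```

The torque jumped from about 0.08 to a steady 0.26 N m (joint 7 torque moved by 0.31) at q7 = -1.02, 0.86 rad from the start, with side forces unchanged. So it has bottomed, below the 0.40 limit. Backing off 90° now.

```bash
python3 - <<'E'
from h import *
q=np.load('q0.npy');a=-1.014;b=a+np.pi/2+.004
for x in np.linspace(a,b,11)[1:]:
    q[6]=x;env.goto_joints(q)
    s=env.get_state();show(x,s)
env.dwell(.3);s=env.get_state();show(b,s)
env.grip(.03);env.dwell(.2);env.grip(.085);env.dwell(.2);s=env.get_state();show(b,s)
p=s['tcp_pos'];env.movel([p[0],p[1],.30],velocity=.15)
env.goto_joints(np.r_[-1.369,.477,.022,1.555,-.011,1.109,-.083]);env.dwell(.2)
for n in("scene","top"):
    p,d=camera(n);cv2.imwrite(f"pics/{n}2.png",p)
    if n=="top":D=d
P=[]
for v in range(195,228):
  for u in range(262,300):
    o,r=ray("top",u,v)
    if D[v,u]>0:
        x=o+r*D[v,u]
        if x[2]>.098:P.append(x)
P=np.array(P);w,V=np.linalg.eigh(np.cov(P[:,:2].T));print(len(P),P.mean(0),np.sqrt(w*12),'bar',np.arctan2(V[1,1],V[0,1]))
print(env.get_state()['time'])
f=lambda i:cv2.resize(np.clip(i*1.4,0,255).astype('uint8'),(400,400),interpolation=cv2.INTER_CUBIC)
a=cv2.imread("pics/scene2.png");b=cv2.imread("pics/top2.png")
cv2.imwrite("pics/c2.png",np.hstack([f(a[160:320,185:385]),f(b[120:260,190:350])]))
d=[cv2.absdiff(cv2.imread(f"pics/{n}0.png"),i).max(2) for n,i in(("scene",a),("top",b))]
print([ (lambda y,x:(len(x),x.min(),x.max(),y.min(),y.max()))(*np.nonzero(k>60)) if (k>60).any() else 0 for k in(d[0][160:320,185:385],d[1][100:270,190:360])])
E
```

```text
13.93 q7c -0.857 q7 -0.8602 yaw -1.1441 Tz 0.077 jt7 0.345 F [-0.8 -0.8  3.3]
14.2 q7c -0.699 q7 -0.705 yaw -0.9887 Tz 0.081 jt7 0.331 F [ 0.1 -1.9  3.6]
14.47 q7c -0.542 q7 -0.5486 yaw -0.8324 Tz 0.052 jt7 0.318 F [ 0.2 -1.6  3.8]
14.75 q7c -0.384 q7 -0.3915 yaw -0.6752 Tz 0.061 jt7 0.312 F [-0.8 -0.9  3.3]
15.03 q7c -0.227 q7 -0.2342 yaw -0.5179 Tz 0.068 jt7 0.31 F [-0.4 -1.7  3.7]
15.3 q7c -0.069 q7 -0.0768 yaw -0.3605 Tz 0.124 jt7 0.309 F [-0.4 -0.6  3.4]
15.57 q7c 0.088 q7 0.0806 yaw -0.2031 Tz 0.074 jt7 0.308 F [-0.1 -0.4  3.7]
15.85 q7c 0.246 q7 0.2381 yaw -0.0456 Tz 0.121 jt7 0.308 F [-0.4  0.2  3.7]
16.12 q7c 0.403 q7 0.3955 yaw 0.1118 Tz 0.073 jt7 0.308 F [-1.6 -0.9  4.2]
16.4 q7c 0.561 q7 0.553 yaw 0.2693 Tz 0.11 jt7 0.308 F [-1.9 -1.   3.9]
16.7 q7c 0.561 q7 0.5586 yaw 0.2747 Tz -0.075 jt7 0.041 F [-1.3  1.   4.6]
18.02 q7c 0.561 q7 0.5608 yaw 0.277 Tz 0.017 jt7 -0.0 F [ 0.9 -0.   0.2]
76 [0.58875599 0.008261   0.11567761] [0.01039331 0.0478104 ] bar 1.8605755984591936
22.0167
[(145, np.int64(49), np.int64(158), np.int64(2), np.int64(85)), (23, np.int64(84), np.int64(115), np.int64(106), np.int64(114))]
```

View pics/c2.png

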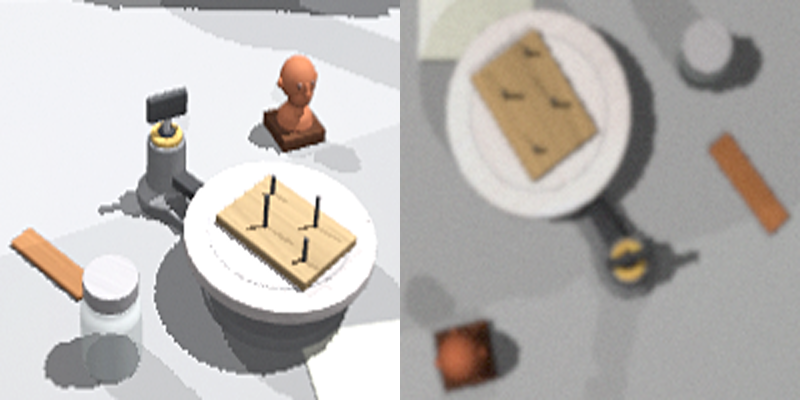

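The crops show the T-bar free and turned, at (166,105) left and (628,260) right, with the seat, figure, jar and rib as before. The top view changed only around the screw (x 274–305, y 206–214). The camera gives a net bar turn of +0.734 rad and the wrist +0.721 rad, so there was no real slip. Handing in.

```bash
python3 -c "
from cell import job;print(job.job_done())"
```

```text
the job is handed in; nothing more can be done
None
```

The brake is set and the job is handed in. I turned the screw clockwise until it came up solid, backed it off 90° and let go, then took the arm clear. The robot's clock read about 22 s at the last check.

- **Bottoming:** the torque rose from about 0.08 to 0.21–0.34 N m and stayed there. This was 0.86 rad clockwise of the start, inside the expected 0.8 to 2.2 rad, and below the 0.40 N m that forces the seat. I did not press further or feel for it a second time. The screw met the stop somewhere within one 0.02 rad step, so the 90° is good to about 1°.
- **Final position:** the camera shows the bar turned a net +0.734 rad from its start, and the wrist says +0.721 rad. They agree to under 1°, so the grip did not slip.
- **Bystanders:** the top view, before against after, changed only around the screw. The scene view also showed some changed pixels over a wider area, which I put down to the moving T-bar and the arm's shadow but did not trace.
- **What disagreed:**
  - My first 0.2 rad went counter-clockwise, because I had the last joint's direction wrong. I corrected it before any tightening.
  - The sign of the small drag torque during free turning was the opposite of what I expected. I judged the stop by its size and by the joint torque, which agreed.

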